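# Unlatch and slide open the filter cover

### The job

Open the filter box so that the filter can be changed: press the black snap tab on its side all the way in, then push the released cover along the box, until it is wholly off its seat over the filter bay and lies flat on the empty ledge. Only touch and push: do not pick up or lift the cover, do not force it past the tab before the tab is in, and leave the things standing around the box where they are.

Things in the scene. Friction and masses are not known exactly. Their poses are not given: they have to be found in the camera images.
- filter_box: Low light-grey filter box, fixed, 96 (x) x 178 (y) x 48 mm; origin: centre of its underside, z up. Its upper level lies 40 mm above the worktop, in a trough whose walls rise 8 mm higher: inner faces at x = +-42 and y = +-83 mm. The half y = -80 to -10 mm is the seat, with the filter bay (60 x 55 mm, centre y = -45.5) under the cover; y = -10 to +83 mm is the empty ledge. The cover is pushed along +y.
- ledge (a point): Centre of the empty ledge's surface, 40 mm above the worktop (box frame x = 0, y = 36 mm). The +y wall, at 83 mm, is the end stop.
- tab (a joint): Travel of the snap tab, m: 0 = out, 0.010 = fully in (pressed straight down; starts at 0 to 0.002). About 3 N moves it; no spring, it stays where it is left. Its catch, in the trough at y = -8 to 0 mm, stands 6 mm above the seat and blocks the cover while the tab is out; it is flush from 0.006 on.
- tab_top (a point): Centre of the tab's 30 x 30 mm black top face, 62 mm above the worktop when out, 52 mm when fully in (box frame x = -66, y = -4 mm). It stands on a latch tower, 40 mm tall, on the box's -x side (x = -84 to -48, y = -26 to +18 mm).
- cover: Loose grey cover, plate 80 (x) x 70 (y) x 8 mm, about 0.15 kg; origin: centre of its underside, axes as the box's. Starts on the seat, origin at box y = -45 mm, top face 48 mm above the worktop. Slides with 1 to 2 N, up to 93 mm to the end stop, once the tab is in.
- rib_top (a point): Centre of the top of the cover's upright rib: 50 mm (x) long, 10 mm (y) thick, 18 mm above the cover's top face (top 66 mm above the worktop), 15 mm from the cover's middle towards +y. Behind it (towards -y) the cover is flat for 45 mm: room for fingertips, which push on the rib's -y face.
- small_vial: small vial with black cap, 25 mm across, 47 mm tall; a bystander, origin at the centre of its underside
- jar: open clear glass jar, 54 mm across, 74 mm tall; a bystander, origin at the centre of its underside
- white_cap: loose white screw cap, 34 mm across, 15 mm tall; a bystander, origin at the centre of its underside
- tub: white round tub with lid, 53 mm across, 46 mm tall; a bystander, origin at the centre of its underside
- lab_timer: square white timer, 63x63x21 mm; a bystander, origin at the centre of its underside
- brown_bottle: brown bottle with white cap, 44 mm across, 102 mm tall; a bystander, origin at the centre of its underside

How it is judged:
By the outcome, as a careful person would: the job done as asked, in the order asked, and still so for the second after the job is handed in, with the robot touching nothing.
It also fails if it takes over 40 s, if anything falls off the work surface, if the arm or the gripper's body presses on something with over 40 N, if the wrist force passes 120 N, or if a joint passes its speed limit or range.

### The arm

A 7-joint arm with a two-finger parallel gripper is mounted at the origin on a cart in front of the work surface, level with it; the furniture and walls round the work are solid. World frame = base frame: x ahead of the robot, y to its left, z up, the work surface at z = 0. Lengths are in m, angles in rad, forces in N, time in s.
With the tool pointing down it reaches from about 0.425 to 0.95 m from the base axis. Payload 4.7 kg.
Tool frame: the origin (TCP) lies at the centre of the arm's flange, where the gripper is bolted on; the fingertips stand ahead of it and the grasp point (between the pads) lies 164 mm ahead of it (robot.tip_extent is the y of the fingertips in the tool frame, in m); y points along the fingers, x is the direction in which the jaws open and shut, and the axes are right-handed (so a half turn about y gives the same grasp; the last joint's range is limited). The gripper opens to 87 mm and grips with 3 to 60 N. Pads are 19 mm wide; open, the fingers measure 117 mm over their backs; the gripper's body (75 mm by 190 mm) begins 51 mm behind the grasp point.
Start: joints at [-1.186, 0.469, -0.049, 1.532, 0.024, 1.141, -0.082], TCP at [0.271, 0.618, 0.405] pointing down, gripper open.
Joint ranges: [-2.59, 2.59], [-0.33, 1.99], [-1.39, 1.29], [0.1, 2.45], [-1.04, 4.18], [0.21, 1.99], [-2.66, 2.66]. Speed limits (rad/s): [2.57, 2.57, 3.14, 3.14, 3.14, 3.14, 3.14].

### API

Orientations are given as a 3x3 rotation matrix whose columns are the frame's x, y, z axes.
In Python, from bench import status, vision, job, robot gives the robot as it stands.
- The arm moves only by the tool step_arm, never from a script. Its arguments are lists of equal length, an entry for each row: "delta_pos": the shift along the tool's x, y, z in m, a list of three; "yaw": the turn about the tool's y in degrees. A call has exactly 5 rows; each row shifts and turns the commanded pose from where the row before left it, along the tool's axes as they then stand; what a row does not reach is not made up. A row lasts 1/10 s, in which the tool goes at most 50 mm and 8.59 degrees, less where a joint would pass 70% of its speed; a pose out of reach is approached as far as the arm can. A call is refused whole if a number of a shift passes 0.05 or a number of a turn 8.59, either way. A call with a gripper value outside its range is refused whole. "grip" is the finger opening in m, from 0 to 0.087, set as the call begins (left out, the last holds). The fingers move at their own pace and stop on an object; "force" is the grip in N (left out, the last holds). Time passes only in rows, so rows that do not move let the fingers close, or fill a call up. It gives the time, the measured TCP pose, the force and the opening at its end, in the units of the state.
- status.state(): the state, without advancing time (a new reading comes with each control period).
- vision.snapshot(name): name is "scene" or "side" or "wrist"; returns a dict with "color" (420x560x3 uint8, red, green, blue), "fx", "fy", "cx", "cy" (pixels), "k1" (the pictures are not rectified: a ray, as slopes to the right and down, at radius r is drawn at 1 + k1 r^2 times it, then the intrinsics apply), "extrinsics" (4x4, takes a point from camera to world coordinates). Camera axes: x right, y down, z forward; pixel columns grow to the right and rows downward; lengths in m; the calibration is good to about 2 mm. A picture is of the moment at which its call begins. There is no depth.
- job.close_job(): hands the job in, once; it reports no verdict.
The state is a dict: "time": time; "qpos": joint angles; "qd": joint speeds; "tau": joint torques, N m; "position": TCP position; "tcp_rot": TCP orientation; "force": force on the tool from outside, world axes, zero at the start; "ft_torque": the same for the moment, N m; "width": opening from 0.0 (shut) to 1.0 (fully open).
Only numpy, scipy, OpenCV 4.12 (cv2) and the standard library are available. Lean on these libraries where they do the work, as an engineer would, in place of code of your own. Each camera call takes 0.05 s, during which the arm holds its last target.

## Working session

There is one attempt and no reset: what is moved stays moved. The work goes in short steps, Python scripts to look and compute and a tool call to move; the robot and the scene stay as the last step left them, time stands still between calls to the robot, and variables do not carry over. Pictures are saved under pics/ and viewed, and the job is handed in when it is done.

Besides the shell and the picture viewer there is one more tool, called after "Call:" as name([rows], argument=value, ...), one row to a line, values as JSON. step_arm: Moves the arm, as the interface text tells. Its arguments: {"type":"object","properties":{"delta_pos":{"type":"array","items":{"type":"array","items":{"type":"number"}}},"yaw":{"type":"array","items":{"type":"number"}},"grip":{"type":"number"},"force":{"type":"number"}},"required":["delta_pos","yaw"]}

```bash
ls; mkdir -p pics
python3 - <<'E'
from bench import status, vision, job, robot
import cv2, numpy as np
s=status.state()
for k in s: print(k, np.round(s[k],3).tolist())
print([a for a in dir(robot) if a[0]!='_'], robot.tip_extent)
for n in ("scene","side","wrist"):
    d=vision.snapshot(n); cv2.imwrite(f"pics/{n}0.png", d["color"][:,:,::-1])
    np.savez(f"pics/{n}0.npz",**d)
    print(n,d["fx"],d["fy"],d["cx"],d["cy"],d["k1"]); print(np.round(d["extrinsics"],3))
E
```

```text
pics
time 0.0
qpos [-1.186, 0.469, -0.049, 1.534, 0.024, 1.141, -0.082]
qd [-0.0, -0.001, 0.0, -0.002, 0.002, -0.002, -0.002]
tau [-0.0, -50.798, -0.081, -23.615, -0.061, 0.038, 0.0]
position [0.271, 0.618, 0.404]
tcp_rot [[0.402, -0.001, -0.916], [0.916, -0.002, 0.402], [-0.002, -1.0, -0.0]]
force [-0.113, -0.215, -0.196]
ft_torque [-0.058, -0.021, -0.026]
width 0.998
['MotionError', 'tip_extent'] 0.1822
scene 543.3705005869654 543.3705005869654 271.0945015519881 200.82984607266533 -0.011579440632731499
[[ 0.911 -0.31   0.273  0.318]
 [-0.413 -0.703  0.579 -0.428]
 [ 0.012 -0.64  -0.768  0.769]
 [ 0.     0.     0.     1.   ]]
side 514.1033299649158 514.1033299649158 278.8358691134287 212.75038665448145 -0.0775468505570604
[[ 0.967 -0.107  0.23   0.314]
 [-0.253 -0.316  0.915 -0.87 ]
 [-0.025 -0.943 -0.333  0.418]
 [ 0.     0.     0.     1.   ]]
wrist 297.91852474718206 297.91852474718206 281.35920846014255 208.46397486924826 0.005511749301605519
[[ 0.403  0.888  0.222  0.211]
 [ 0.915 -0.391 -0.098  0.645]
 [-0.001  0.243 -0.97   0.384]
 [ 0.     0.     0.     1.   ]]
```

View pics/scene0.png

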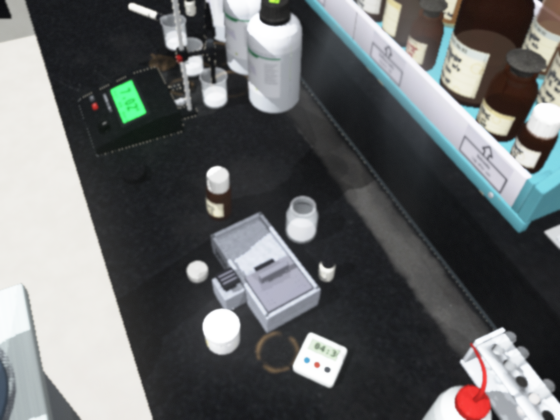

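View pics/side0.png

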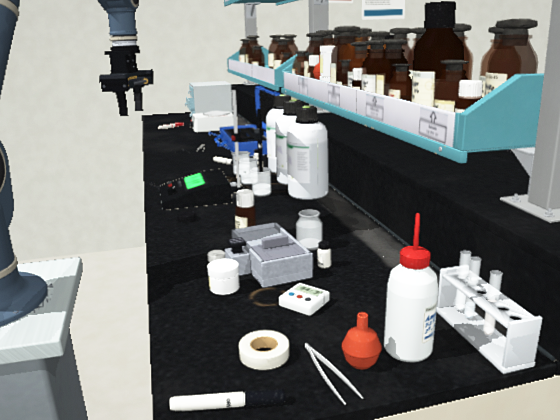

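View pics/wrist0.png

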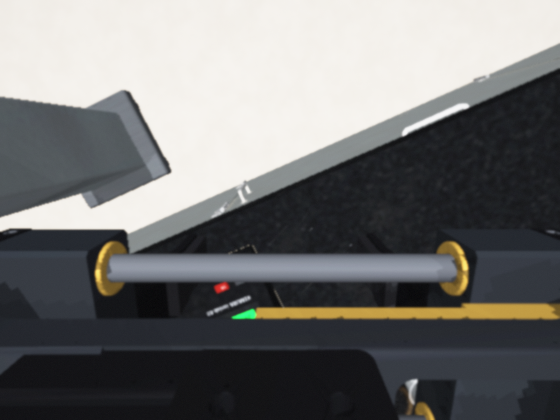

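```bash
cat > h.py <<'E'
import numpy as np, cv2
def ray(d,u,v):
    K=np.array([[d["fx"],0,d["cx"]],[0,d["fy"],d["cy"]],[0,0,1]],float)
    p=cv2.undistortPoints(np.array([[[u,v]]],float),K,np.array([float(d["k1"]),0,0,0]))[0,0]
    E=np.array(d["extrinsics"]); r=E[:3,:3]@np.array([p[0],p[1],1]); return E[:3,3],r
def onplane(d,u,v,z):
    o,r=ray(d,u,v); return o+r*(z-o[2])/r[2]
def proj(d,P):
    E=np.array(d["extrinsics"]); q=E[:3,:3].T@(np.array(P,float)-E[:3,3]); s=q[:2]/q[2]
    s=s*(1+float(d["k1"])*(s@s)); return np.array([d["fx"]*s[0]+d["cx"],d["fy"]*s[1]+d["cy"]])
E
python3 - <<'E'
import cv2
a=cv2.imread('pics/scene0.png')[160:400,170:370]; 
cv2.imwrite('pics/scene0z.png',cv2.resize(a[40:190],None,fx=4,fy=4,interpolation=cv2.INTER_CUBIC))
b=cv2.imread('pics/side0.png')[180:330,190:350]
cv2.imwrite('pics/side0z.png',cv2.resize(b,None,fx=4,fy=4,interpolation=cv2.INTER_CUBIC))
E
```

```text
(no output)
```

View pics/scene0z.png

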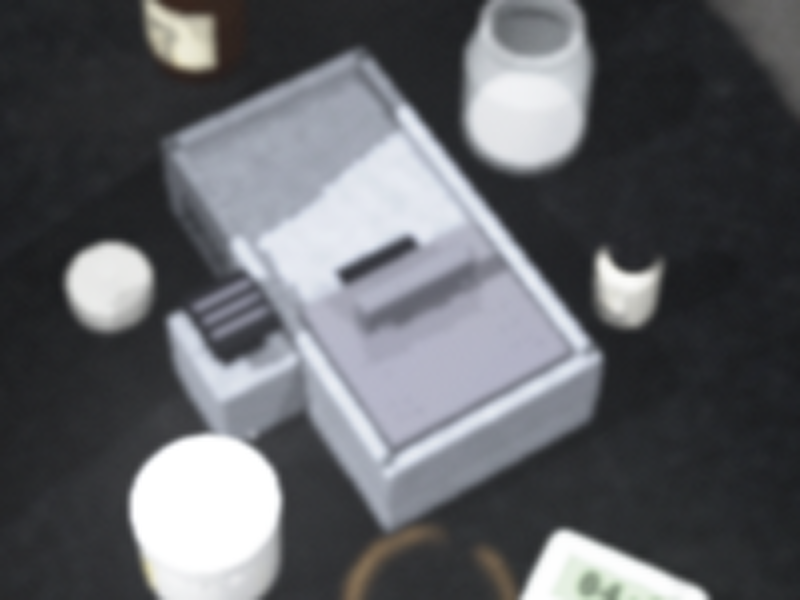

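View pics/side0z.png

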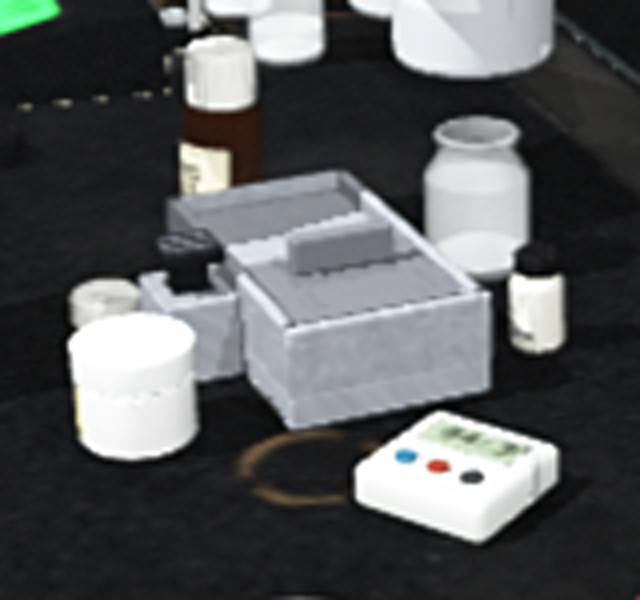

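```bash
cat > m.py <<'E'
import numpy as np,cv2
from h import *
S=dict(np.load('pics/scene0.npz')); D=dict(np.load('pics/side0.npz'))
zc=lambda p:(p[0]/4+170-.375,p[1]/4+200-.375)
zd=lambda p:(p[0]/4+190-.375,p[1]/4+180-.375)
box=np.array([[-48,-89],[48,-89],[-48,89],[48,89]])/1e3
def fit(P):
    a=box-box.mean(0);c=P.mean(0);b=P-c
    th=np.arctan2((a[:,0]*b[:,1]-a[:,1]*b[:,0]).sum(),(a*b).sum())
    R=np.array([[np.cos(th),-np.sin(th)],[np.sin(th),np.cos(th)]])
    return c,th,R,b-a@R.T
for nm,d,px in (("scene",S,[zc(p) for p in [(388,465),(602,352),(163,145),(360,48)]]),
             ("side",D,[zd(p) for p in [(292,330),(490,292),(167,200),(348,172)]])):
    P=np.array([onplane(d,*p,.048)[:2] for p in px])
    c,th,R,res=fit(P); print(nm,c.round(4),np.degrees(th).round(2),'res mm',(res*1e3).round(1).tolist())
    w=lambda x,y:(c+R@[x,y]).round(4)
    print(' tab',w(-.066,-.004),'rib',w(0,-.03))
    if nm=="scene":
      for n,p,z in (("rib",(415,282),.066),("tab",(240,310),.062)):
        print(n,onplane(S,*zc(p),z).round(4))
for n,p,z in (("rib",(341,245),.066),("tab",(190,250),.062)): print('side',n,onplane(D,*zd(p),z).round(4))
for n,p,z in (("tub",(206,495),.046),("cap",(110,272),.015),("jar",(530,25),.074),("vial",(630,245),.047)): print('scene',n,onplane(S,*zc(p),z).round(4))
print('side bottle',onplane(D,*zd((222,48)),.102).round(4),'jar',onplane(D,*zd((477,135)),.074).round(4),'vial',onplane(D,*zd((538,253)),.047).round(4),'tub',onplane(D,*zd((132,340)),.046).round(4))
E
python3 m.py
```

```text
scene [0.5119 0.0086] 8.09 res mm [[0.4, 3.9], [-0.5, 0.7], [0.5, -2.6], [-0.5, -2.0]]
 tab [ 0.4472 -0.0046] rib [ 0.5162 -0.0211]
rib [ 0.5143 -0.0247  0.066 ]
tab [ 0.4496 -0.0069  0.062 ]
side [0.514  0.0008] 7.72 res mm [[1.2, 5.0], [-1.4, 4.1], [-0.1, -3.0], [0.4, -6.0]]
 tab [ 0.4491 -0.012 ] rib [ 0.518  -0.0289]
side rib [ 0.5124 -0.046   0.066 ]
side tab [ 0.4484 -0.0212  0.062 ]
scene tub [ 0.4123 -0.0655  0.046 ]
scene cap [0.4164 0.0595 0.015 ]
scene jar [0.6074 0.0652 0.074 ]
scene vial [ 0.6047 -0.0327  0.047 ]
side bottle [0.4987 0.1504 0.102 ] jar [0.6076 0.0525 0.074 ] vial [ 0.6076 -0.0394  0.047 ] tub [ 0.413  -0.0737  0.046 ]
```

```bash
cat > tiles.py <<'E'
import cv2,numpy as np,sys
def tile(img,cs,out,f=12,h=12):
    rows=[]
    for (u,v) in cs:
        u=int(round(u));v=int(round(v)); a=img[v-h:v+h,u-h:u+h]
        a=cv2.resize(a,None,fx=f,fy=f,interpolation=cv2.INTER_NEAREST)
        for k in range(0,2*h,4):
            cv2.putText(a,str(u-h+k),(k*f,9),0,.33,(0,255,255),1);cv2.putText(a,str(v-h+k),(0,k*f+20),0,.33,(0,255,0),1)
            cv2.line(a,(k*f,0),(k*f,2*h*f),(0,90,120),1);cv2.line(a,(0,k*f),(2*h*f,k*f),(0,120,0),1)
        rows.append(a)
    n=len(rows)//2
    cv2.imwrite(out,np.vstack([np.hstack(rows[:n]),np.hstack(rows[n:])]))
E
python3 - <<'E'
from tiles import *
tile(cv2.imread('pics/scene0.png'),[(267,316),(320,288),(211,236),(260,212)],'pics/ts.png')
tile(cv2.imread('pics/side0.png'),[(263,262),(312,253),(232,230),(277,223)],'pics/td.png')
E
```

```text
(no output)
```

View pics/ts.png

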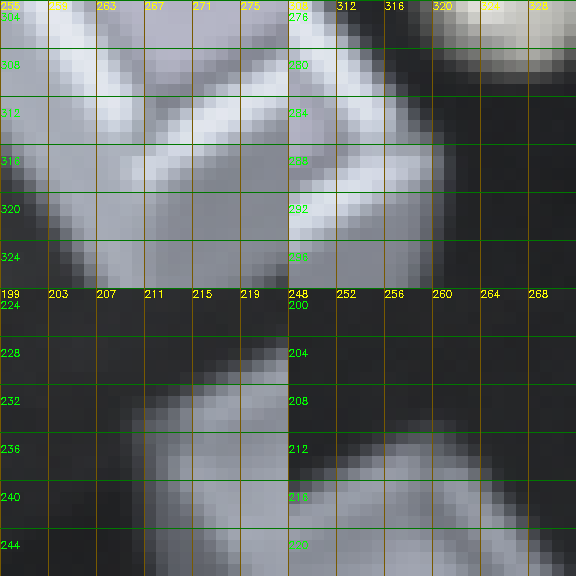

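View pics/td.png

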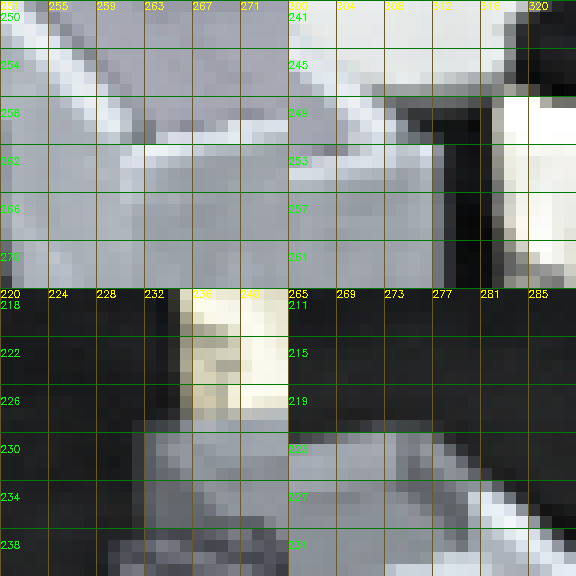

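```bash
sed -i 's/^for nm,d,px.*/for nm,d,px in (("scene",S,[(266,319),(320.5,288),(210.5,234),(260,210.5)]),/; s/^ *("side",D.*/  ("side",D,[(261.5,263.5),(313,253.5),(231.7,229),(277,222.7)])):/' m.py; python3 m.py
cat >> m.py <<'E'
print("triangulated corners")
def tri(p,q):
    A=[];b=[]
    for d,x in((S,p),(D,q)):
        o,r=ray(d,*x); r=r/np.linalg.norm(r); M=np.eye(3)-np.outer(r,r); A.append(M); b.append(M@o)
    return np.linalg.lstsq(np.vstack(A),np.hstack(b),rcond=None)[0]
for p,q in zip([(266,319),(320.5,288),(210.5,234),(260,210.5)],[(261.5,263.5),(313,253.5),(231.7,229),(277,222.7)]): print(tri(p,q).round(4))
E
python3 m.py | tail -4
```

```text
scene [0.512  0.0087] 7.3 res mm [[-1.2, -1.0], [0.8, 0.6], [0.8, -0.0], [-0.3, 0.4]]
 tab [ 0.4471 -0.0036] rib [ 0.5159 -0.021 ]
rib [ 0.5143 -0.0247  0.066 ]
tab [ 0.4496 -0.0069  0.062 ]
side [ 0.5137 -0.0007] 6.7 res mm [[0.1, 1.1], [0.5, 2.6], [-0.1, 0.7], [-0.4, -4.5]]
 tab [ 0.4486 -0.0124] rib [ 0.5172 -0.0305]
side rib [ 0.5124 -0.046   0.066 ]
side tab [ 0.4484 -0.0212  0.062 ]
scene tub [ 0.4123 -0.0655  0.046 ]
scene cap [0.4164 0.0595 0.015 ]
scene jar [0.6074 0.0652 0.074 ]
scene vial [ 0.6047 -0.0327  0.047 ]
side bottle [0.4987 0.1504 0.102 ] jar [0.6076 0.0525 0.074 ] vial [ 0.6076 -0.0394  0.047 ] tub [ 0.413  -0.0737  0.046 ]
[ 0.4769 -0.0846  0.0436]
[ 0.5747 -0.0704  0.0429]
[0.456  0.0941 0.0435]
[0.5532 0.1095 0.0397]
```

Run:
```python
from h import *
S=dict(np.load('pics/scene0.npz')); D=dict(np.load('pics/side0.npz'))
for n,p in (("stand base",(188,108)),("beaker",(213,105)),("bottle",(215,217)),("bigbottle",(265,108)),("meter corner",(182,125)),("meter l",(82,105)),("bench front",(110,240)),("back",(350,170))): print(n,onplane(S,*p,0).round(3))
print(onplane(D,238,190,0).round(3))
```

```text
stand base [0.535 0.459 0.   ]
beaker [0.588 0.447 0.   ]
bottle [0.483 0.158 0.   ]
bigbottle [0.686 0.393 0.   ]
meter corner [0.506 0.413 0.   ]
meter l [0.33 0.56 0.  ]
bench front [0.299 0.184 0.   ]
back [0.763 0.161 0.   ]
[0.542 0.502 0.   ]
```

```bash
cat > plan.py <<'E'
import numpy as np
def plan(p,th,wps,yaws):
    # p: xyz, th deg of tool x; wps: list of targets per row ; yaws: deg tool yaw per row
    for t,y in zip(wps,yaws):
        d=np.array(t)-p; c,s=np.cos(np.radians(th)),np.sin(np.radians(th))
        r=np.round([d[0]*c+d[1]*s,-d[2],-d[0]*s+d[1]*c],3)
        print(r.tolist(),y,np.linalg.norm(r).round(3))
        p=p+np.array([r[0]*c-r[2]*s,r[0]*s+r[2]*c,-r[1]]); th-=y
    print('end',p.round(4),round(th,2))
E
python3 - <<'E'
from plan import *
a=np.array([.271,.618,.404]);b=np.array([.36,.33,.4]);c=np.array([.525,-.065,.4])
w=[a+(b-a)*k/7 for k in range(1,8)]+[b+(c-b)*k/10 for k in range(1,11)]
plan(a,66.3,w,[8.4]*7+[.2]+[0]*9)
E
```

```text
[-0.033, 0.001, -0.028] 8.4 0.043
[-0.028, 0.0, -0.033] 8.4 0.043
[-0.023, 0.001, -0.036] 8.4 0.043
[-0.017, 0.0, -0.039] 8.4 0.043
[-0.012, 0.001, -0.042] 8.4 0.044
[-0.005, 0.0, -0.043] 8.4 0.043
[0.001, 0.001, -0.043] 8.4 0.043
[0.011, -0.0, -0.041] 0.2 0.042
[0.011, -0.0, -0.041] 0 0.042
[0.012, -0.0, -0.042] 0 0.044
[0.011, -0.0, -0.041] 0 0.042
[0.011, -0.0, -0.041] 0 0.042
[0.012, -0.0, -0.041] 0 0.043
[0.011, -0.0, -0.042] 0 0.043
[0.011, -0.0, -0.041] 0 0.042
[0.012, -0.0, -0.041] 0 0.043
[0.011, -0.0, -0.041] 0 0.042
end [ 0.5248 -0.0646  0.4   ] 7.3
```

Call:
step_arm([
  [-0.033, 0.001, -0.028],
  [-0.028, 0, -0.033],
  [-0.023, 0.001, -0.036],
  [-0.017, 0, -0.039],
  [-0.012, 0.001, -0.042],
], yaw=[8.4, 8.4, 8.4, 8.4, 8.4], grip=0, force=20)

```text
time: 0.65
position: [0.3349, 0.4103, 0.4016]
tcp_rot: [[0.914, -0.0, -0.406], [0.406, 0.0, 0.914], [-0.0, -1.0, 0.0]]
force: [0.1, 0.2, 0.3]
width: 0.629
```

Call:
step_arm([
  [-0.005, 0, -0.043],
  [0.001, 0.001, -0.043],
  [0.011, 0, -0.041],
  [0.011, 0, -0.041],
  [0.012, 0, -0.042],
], yaw=[8.4, 8.4, 0.2, 0, 0])

```text
time: 1.15
position: [0.4102, 0.2094, 0.4008]
tcp_rot: [[0.992, 0.0, -0.128], [0.128, 0.0, 0.992], [0.0, -1.0, 0.0]]
force: [0.9, 0.8, 0.3]
width: 0.173
```

Call:
step_arm([
  [0.011, 0, -0.041],
  [0.011, 0, -0.041],
  [0.012, 0, -0.041],
  [0.011, 0, -0.042],
  [0.011, 0, -0.041],
], yaw=[0, 0, 0, 0, 0])

```text
time: 1.65
position: [0.492, 0.0121, 0.4008]
tcp_rot: [[0.992, 0.0, -0.127], [0.127, 0.0, 0.992], [0.0, -1.0, 0.0]]
force: [1.0, 0.8, -0.5]
width: 0.005
```

Call:
step_arm([
  [0.012, 0, -0.041],
  [0.011, 0, -0.041],
  [0, 0, 0],
  [0, 0, 0],
  [0, 0, 0],
], yaw=[0, 0, 0, 0, 0])

```text
time: 2.15
position: [0.5248, -0.0633, 0.4003]
tcp_rot: [[0.992, -0.001, -0.129], [0.129, 0.001, 0.992], [-0.001, -1.0, 0.001]]
force: [-0.3, -0.2, -0.2]
width: 0.001
```

```bash
cat > snap.py <<'E'
import sys,cv2,numpy as np
from bench import status, vision
for a in sys.argv[1:]:
    n=a.rstrip('0123456789'); d=vision.snapshot(n); np.savez(f'pics/{a}.npz',**d); cv2.imwrite(f'pics/{a}.png',d["color"][:,:,::-1])
s=status.state(); print(s["time"],np.round(s["position"],4),np.round(s["tcp_rot"],3).tolist(),np.round(s["force"],2))
E
python3 snap.py wrist1
```

```text
2.2 [ 0.5248 -0.063   0.4004] [[0.992, -0.001, -0.129], [0.129, 0.001, 0.992], [-0.001, -1.0, 0.001]] [0.56 0.6  0.21]
```

View pics/wrist1.png

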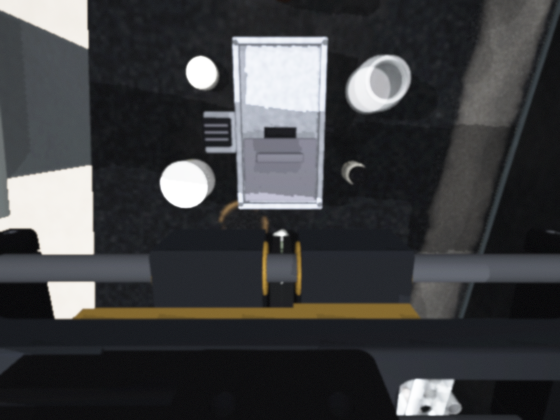

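Run:
```python
from tiles import *
tile(cv2.imread('pics/wrist1.png'),[(238,208),(322,208),(233,38),(327,38),(216,132),(280,158)],'pics/tw.png',f=10)
```

```text
(no output)
```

View pics/tw.png

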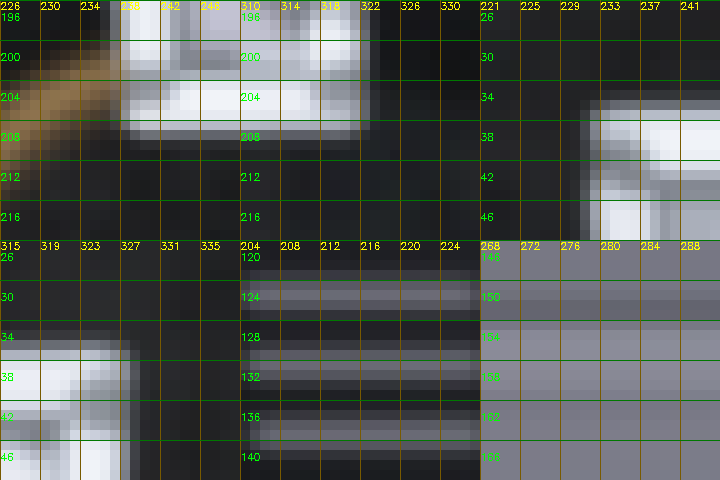

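Run:
```python
from tiles import *
from h import *
import m
W=dict(np.load('pics/wrist1.npz'))
px=[(237.6,208.3),(321.9,208.3),(231.5,36.2),(327.2,36.2)]
P=np.array([onplane(W,*p,.048)[:2] for p in px])
c,th,R,res=m.fit(P); print('WRIST',c.round(4),np.degrees(th).round(2),(res*1e3).round(1).tolist())
w=lambda x,y:(c+R@[x,y]).round(4)
print(' tab',w(-.066,-.004),'rib',w(0,-.03))
a=cv2.imread('pics/wrist1.png')[95:190,190:330]; cv2.imwrite('pics/w1z.png',cv2.resize(a,None,fx=5.7,fy=5.7,interpolation=cv2.INTER_NEAREST))
for n,x,y,z in (("tab",-.066,-.004,.062),("tabc",-.081,-.019,.062),("tabc2",-.051,.011,.062),("rib-",-.025,-.035,.066),("rib+",.025,-.025,.066)):
    q=w(x,y); print(n,((proj(W,[*q,z])-[190,95]+.5)*5.7).round(0))
```

```text
scene [0.512  0.0087] 7.3 res mm [[-1.2, -1.0], [0.8, 0.6], [0.8, -0.0], [-0.3, 0.4]]
 tab [ 0.4471 -0.0036] rib [ 0.5159 -0.021 ]
rib [ 0.5143 -0.0247  0.066 ]
tab [ 0.4496 -0.0069  0.062 ]
side [ 0.5137 -0.0007] 6.7 res mm [[0.1, 1.1], [0.5, 2.6], [-0.1, 0.7], [-0.4, -4.5]]
 tab [ 0.4486 -0.0124] rib [ 0.5172 -0.0305]
side rib [ 0.5124 -0.046   0.066 ]
side tab [ 0.4484 -0.0212  0.062 ]
scene tub [ 0.4123 -0.0655  0.046 ]
scene cap [0.4164 0.0595 0.015 ]
scene jar [0.6074 0.0652 0.074 ]
scene vial [ 0.6047 -0.0327  0.047 ]
side bottle [0.4987 0.1504 0.102 ] jar [0.6076 0.0525 0.074 ] vial [ 0.6076 -0.0394  0.047 ] tub [ 0.413  -0.0737  0.046 ]
triangulated corners
[ 0.4769 -0.0846  0.0436]
[ 0.5747 -0.0704  0.0429]
[0.456  0.0941 0.0435]
[0.5532 0.1095 0.0397]
WRIST [0.5133 0.0089] 7.37 [[-0.5, -0.0], [0.5, 0.0], [-0.1, 0.0], [0.0, -0.0]]
 tab [ 0.4483 -0.0035] rib [ 0.5171 -0.0208]
tab [149. 213.]
tabc [ 73. 297.]
tabc2 [229. 127.]
rib- [377. 387.]
rib+ [650. 332.]
```

View pics/w1z.png

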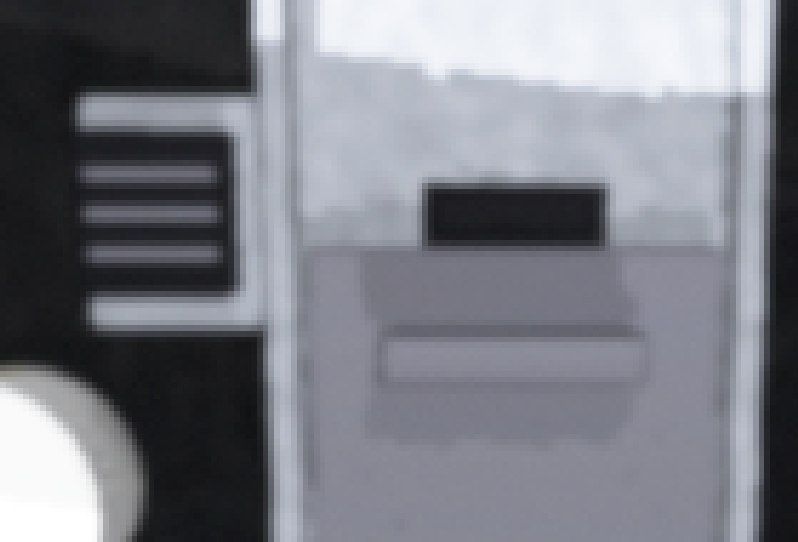

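Run:
```python
from plan import *
a=np.array([.5248,-.063,.4004]);b=np.array([.4483,-.0035,.300]);c=np.array([.4483,-.0035,.25])
plan(a,7.4,[a+(b-a)*k/4 for k in range(1,5)]+[b]+[b+(c-b)*k/4 for k in range(1,5)],[0]*9)
```

```text
[-0.017, 0.025, 0.017] 0 0.035
[-0.017, 0.025, 0.017] 0 0.035
[-0.017, 0.025, 0.018] 0 0.035
[-0.017, 0.025, 0.017] 0 0.035
[-0.0, 0.0, -0.0] 0 0.0
[-0.0, 0.013, -0.0] 0 0.013
[-0.0, 0.012, -0.0] 0 0.012
[-0.0, 0.013, -0.0] 0 0.013
[-0.0, 0.012, -0.0] 0 0.012
end [ 0.4485 -0.0033  0.2504] 7.4
```

Call:
step_arm([
  [-0.017, 0.025, 0.017],
  [-0.017, 0.025, 0.017],
  [-0.017, 0.025, 0.018],
  [-0.017, 0.025, 0.017],
  [0, 0, 0],
], yaw=[0, 0, 0, 0, 0])

```text
time: 2.7
position: [0.4448, -0.0017, 0.2978]
tcp_rot: [[0.991, -0.009, -0.133], [0.133, 0.001, 0.991], [-0.009, -1.0, 0.002]]
force: [-0.5, 0.1, -0.9]
width: 0.004
```

Call:
step_arm([
  [0, 0.013, 0],
  [0, 0.012, 0],
  [0, 0.013, 0],
  [0, 0.012, 0],
  [0, 0, 0],
], yaw=[0, 0, 0, 0, 0])

```text
time: 3.2
position: [0.4485, -0.0045, 0.2495]
tcp_rot: [[0.992, -0.003, -0.127], [0.127, -0.0, 0.992], [-0.003, -1.0, -0.0]]
force: [0.4, -0.4, 0.8]
width: 0.007
```

```bash
python3 snap.py scene2 side2
python3 - <<'E'
import cv2,numpy as np
a=cv2.imread('pics/scene2.png')[200:330,190:330];b=cv2.imread('pics/side2.png')[170:300,190:330]
cv2.imwrite('pics/c2.png',cv2.resize(np.hstack([a,b]),None,fx=2.8,fy=2.8,interpolation=cv2.INTER_CUBIC))
E
```

```text
3.3 [ 0.449  -0.0048  0.2507] [[0.992, -0.0, -0.127], [0.127, -0.0, 0.992], [-0.0, -1.0, -0.0]] [-0.67  0.22 -0.17]
```

View pics/c2.png

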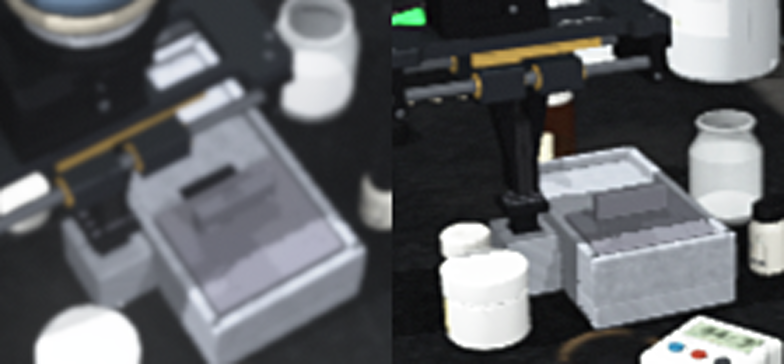

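Call:
step_arm([
  [0, 0.003, 0],
  [0, 0.003, 0],
  [0, 0.002, 0],
  [0, 0.002, 0],
  [0, 0.002, 0],
], yaw=[0, 0, 0, 0, 0])

```text
time: 3.8
position: [0.4489, -0.0047, 0.2388]
tcp_rot: [[0.992, 0.0, -0.127], [0.127, 0.0, 0.992], [0.0, -1.0, 0.0]]
force: [-0.6, -0.5, 3.7]
width: 0.006
```

Call:
step_arm([
  [0, 0.001, 0],
  [0, 0.001, 0],
  [0, 0.001, 0],
  [0, 0.001, 0],
  [0, 0, 0],
], yaw=[0, 0, 0, 0, 0])

```text
time: 4.3
position: [0.4489, -0.0047, 0.2346]
tcp_rot: [[0.992, 0.0, -0.127], [0.127, 0.0, 0.992], [0.0, -1.0, -0.0]]
force: [0.4, -0.5, 1.6]
width: 0.005
```

Call:
step_arm([
  [0, 0.0005, 0],
  [0, 0.0005, 0],
  [0, 0.0005, 0],
  [0, 0, 0],
  [0, 0, 0],
], yaw=[0, 0, 0, 0, 0])

```text
time: 4.8
position: [0.449, -0.0049, 0.2344]
tcp_rot: [[0.992, 0.0, -0.127], [0.127, 0.001, 0.992], [0.0, -1.0, 0.001]]
force: [-3.6, -0.1, 17.1]
width: 0.003
```

Call:
step_arm([
  [0, -0.01, 0],
  [0, -0.02, 0],
  [0, -0.025, 0],
  [0.022, 0, -0.017],
  [0.022, 0, -0.017],
], yaw=[0, 0, 0, 0, 0])

```text
time: 5.3
position: [0.4971, -0.0327, 0.2892]
tcp_rot: [[0.992, 0.001, -0.129], [0.129, 0.001, 0.992], [0.002, -1.0, 0.001]]
force: [0.1, 0.2, 0.0]
width: 0.005
```

Call:
step_arm([
  [0.0215, 0, -0.0175],
  [0, 0, 0],
  [0, 0.01, 0],
  [0, 0.01, 0],
  [0, 0, 0],
], yaw=[0, 0, 0, 0, 0])

```text
time: 5.8
position: [0.5187, -0.0467, 0.2662]
tcp_rot: [[0.992, -0.005, -0.128], [0.128, 0.0, 0.992], [-0.005, -1.0, 0.001]]
force: [-0.5, 0.6, 0.6]
width: 0.003
```

```bash
python3 snap.py scene3 side3 wrist3
python3 - <<'E'
import cv2,numpy as np
a=cv2.imread('pics/scene3.png')[200:330,190:330];b=cv2.imread('pics/side3.png')[170:300,190:330]
cv2.imwrite('pics/c3.png',cv2.resize(np.hstack([a,b]),None,fx=2.8,fy=2.8,interpolation=cv2.INTER_CUBIC))
E
```

```text
5.95 [ 0.5199 -0.0471  0.268 ] [[0.992, -0.001, -0.127], [0.127, 0.0, 0.992], [-0.001, -1.0, 0.0]] [0.   0.36 0.81]
```

View pics/c3.png

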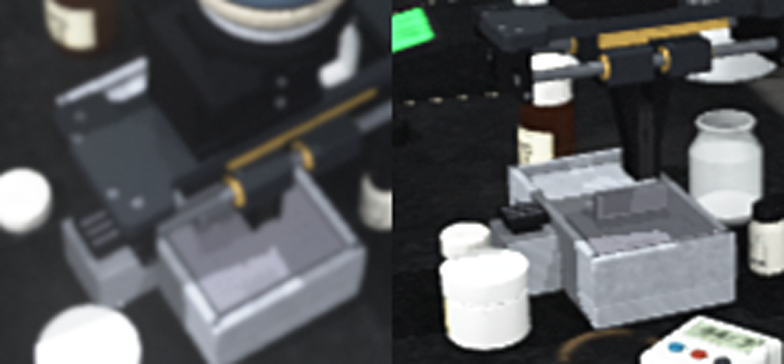

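View pics/wrist3.png

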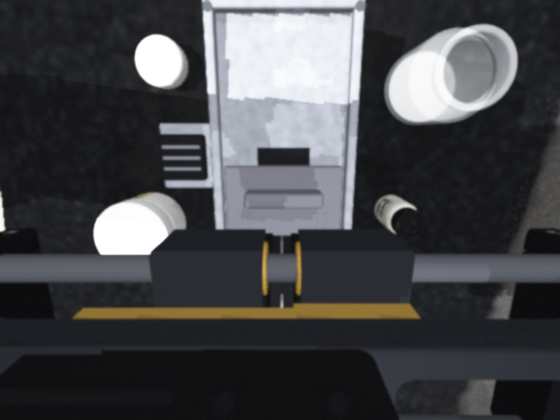

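Call:
step_arm([
  [0, 0.01, 0],
  [0, 0.01, 0],
  [0, 0.008, 0],
  [0, 0.003, 0],
  [0, 0, 0],
], yaw=[0, 0, 0, 0, 0])

```text
time: 6.45
position: [0.5201, -0.0475, 0.2365]
tcp_rot: [[0.992, -0.001, -0.127], [0.127, -0.0, 0.992], [-0.001, -1.0, 0.0]]
force: [0.8, -0.5, -0.8]
width: 0.005
```

Call:
step_arm([
  [0, 0, 0.003],
  [0, 0, 0.003],
  [0, 0, 0.003],
  [0, 0, 0.003],
  [0, 0, 0.003],
], yaw=[0, 0, 0, 0, 0])

```text
time: 6.95
position: [0.5185, -0.0327, 0.2375]
tcp_rot: [[0.992, 0.001, -0.127], [0.127, -0.0, 0.992], [0.001, -1.0, -0.001]]
force: [0.2, -1.4, 0.4]
width: 0.005
```

Call:
step_arm([
  [0, 0, 0.003],
  [0, 0, 0.003],
  [0, 0, 0.003],
  [0, 0, 0.003],
  [0, 0, 0.003],
], yaw=[0, 0, 0, 0, 0])

```text
time: 7.45
position: [0.5165, -0.0175, 0.2372]
tcp_rot: [[0.992, 0.0, -0.127], [0.127, 0.0, 0.992], [0.0, -1.0, 0.0]]
force: [0.4, -1.8, 1.2]
width: 0.005
```

```bash
python3 snap.py side4 wrist4
python3 - <<'E'
import cv2,numpy as np
a=cv2.imread('pics/wrist4.png')[0:260,130:410];b=cv2.imread('pics/side4.png')[170:300,190:330]
cv2.imwrite('pics/c4.png',np.hstack([cv2.resize(a,None,fx=1.4,fy=1.4),cv2.resize(b,None,fx=2.8,fy=2.8,interpolation=cv2.INTER_CUBIC)]))
E
```

```text
7.55 [ 0.5164 -0.017   0.2371] [[0.992, -0.0, -0.128], [0.128, 0.001, 0.992], [-0.0, -1.0, 0.001]] [ 0.89 -1.22 -0.01]
```

View pics/c4.png

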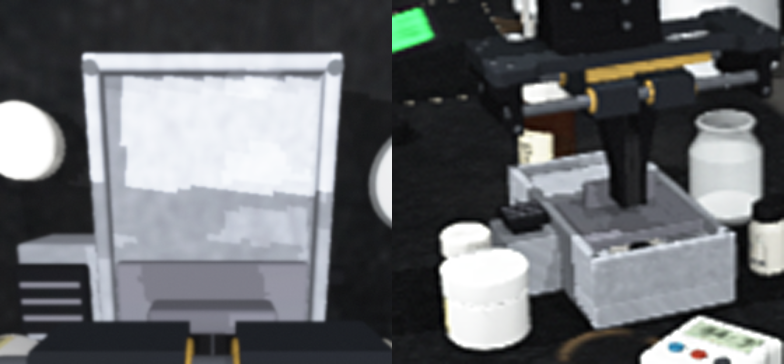

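Call:
step_arm([
  [0, 0, 0.004],
  [0, 0, 0.005],
  [0, 0, 0.005],
  [0, 0, 0.005],
  [0, 0, 0.005],
], yaw=[0, 0, 0, 0, 0])

```text
time: 8.05
position: [0.5133, 0.0067, 0.2371]
tcp_rot: [[0.992, -0.0, -0.127], [0.127, 0.0, 0.992], [-0.0, -1.0, 0.0]]
force: [0.4, -0.9, -1.5]
width: 0.006
```

Call:
step_arm([
  [0, 0, 0.005],
  [0, 0, 0.005],
  [0, 0, 0.005],
  [0, 0, 0.005],
  [0, 0, 0.004],
], yaw=[0, 0, 0, 0, 0])

```text
time: 8.55
position: [0.5103, 0.0305, 0.2372]
tcp_rot: [[0.992, -0.0, -0.127], [0.127, 0.0, 0.992], [-0.0, -1.0, 0.0]]
force: [-0.5, -0.9, -0.7]
width: 0.007
```

Call:
step_arm([
  [0, 0, 0.004],
  [0, 0, 0.003],
  [0, 0, 0.003],
  [0, 0, 0.003],
  [0, 0, 0.001],
], yaw=[0, 0, 0, 0, 0])

```text
time: 9.05
position: [0.5086, 0.0441, 0.2372]
tcp_rot: [[0.992, -0.0, -0.127], [0.127, 0.0, 0.992], [-0.0, -1.0, 0.0]]
force: [-0.3, -0.7, -1.1]
width: 0.007
```

```bash
python3 snap.py side5 wrist5
python3 - <<'E'
import cv2,numpy as np
a=cv2.imread('pics/wrist5.png')[0:260,130:410];b=cv2.imread('pics/side5.png')[170:300,190:330]
cv2.imwrite('pics/c5.png',np.hstack([cv2.resize(a,None,fx=1.4,fy=1.4),cv2.resize(b,None,fx=2.8,fy=2.8,interpolation=cv2.INTER_CUBIC)]))
E
```

```text
9.15 [0.5087 0.0441 0.2373] [[0.992, -0.0, -0.127], [0.127, 0.0, 0.992], [0.0, -1.0, 0.0]] [ 0.26  0.05 -0.49]
```

View pics/c5.png

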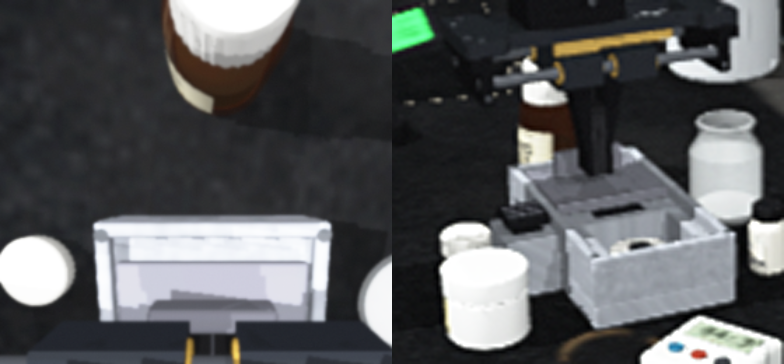

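Call:
step_arm([
  [0, 0, 0.002],
  [0, 0, 0.002],
  [0, 0, 0.002],
  [0, 0, 0],
  [0, 0, 0],
], yaw=[0, 0, 0, 0, 0])

```text
time: 9.65
position: [0.5079, 0.0499, 0.2372]
tcp_rot: [[0.992, 0.0, -0.127], [0.127, 0.0, 0.992], [0.0, -1.0, 0.0]]
force: [0.2, -1.1, -0.2]
width: 0.004
```

Call:
step_arm([
  [0, 0, -0.004],
  [0, 0, -0.004],
  [0, 0, -0.004],
  [0, -0.02, 0],
  [0, -0.03, 0],
], yaw=[0, 0, 0, 0, 0])

```text
time: 10.15
position: [0.5087, 0.0372, 0.2864]
tcp_rot: [[0.992, -0.004, -0.126], [0.126, -0.001, 0.992], [-0.004, -1.0, -0.001]]
force: [0.2, 0.4, -0.3]
width: 0.005
```

Call:
step_arm([
  [0, -0.03, -0.03],
  [0, -0.03, -0.04],
  [0, -0.02, -0.04],
  [0, 0, 0],
  [0, 0, 0],
], yaw=[0, 0, 0, 0, 0])

```text
time: 10.65
position: [0.5232, -0.0725, 0.3676]
tcp_rot: [[0.992, 0.001, -0.124], [0.124, 0.001, 0.992], [0.001, -1.0, 0.0]]
force: [0.2, 0.4, 0.5]
width: 0.005
```

```bash
python3 snap.py side6 wrist6 scene6
python3 - <<'E'
import cv2,numpy as np
b=cv2.imread('pics/side6.png')[170:320,190:350]; a=cv2.imread('pics/scene6.png')[190:340,180:340]
cv2.imwrite('pics/c6.png',cv2.resize(np.hstack([a,b]),None,fx=2.5,fy=2.5,interpolation=cv2.INTER_CUBIC))
E
```

```text
10.8 [ 0.5231 -0.0699  0.3662] [[0.992, -0.002, -0.129], [0.129, 0.001, 0.992], [-0.002, -1.0, 0.001]] [ 0.19 -0.38 -0.37]
```

View pics/wrist6.png

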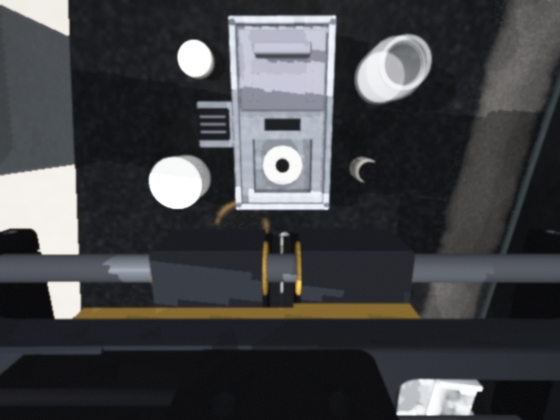

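View pics/c6.png

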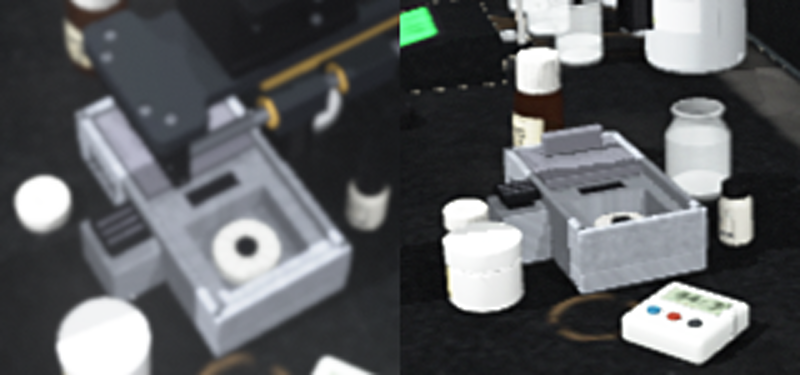

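Run:
```python
from h import *
W=dict(np.load('pics/wrist6.npz')); c=np.array([.5133,.0089]);t=np.radians(7.37);R=np.array([[np.cos(t),-np.sin(t)],[np.sin(t),np.cos(t)]])
g=W["color"].mean(2)
print(g[98:116,262].round(),g[98:116,300].round())
for v in (109,110,111): print(v,[((R.T@(onplane(W,u,v,z)[:2]-c))*1e3).round(1) for u in (242,325) for z in(.048,)])
# tab size vs. height: left/right edges of rows
print('tab row',g[119,190:245].round()); print('col',g[96:150,215].round())
for z in (.052,.062): print(z,[proj(W,[*(c+R@[x,y]),z]).round(1) for x,y in((-.081,-.019),(-.051,.011))])
W3=dict(np.load('pics/wrist3.npz'));g=W3["color"].mean(2);print('w3 row',g[152,155:215].round());print('w3 col',g[115:195,183].round())
for z in (.052,.062): print(z,[proj(W3,[*(c+R@[x,y]),z]).round(1) for x,y in((-.081,-.019),(-.051,.011))])
```

```text
[146. 146. 145. 145. 146. 145. 146. 145. 145. 146. 141. 130. 125. 142.
 159. 166. 170. 172.] [147. 147. 147. 146. 146. 146. 147. 146. 146. 145. 143. 132. 132. 152.
 169. 174. 174. 173.]
109 [array([-38.2,   9.6]), array([41.1,  9.4])]
110 [array([-38.2,   8.7]), array([41.1,  8.5])]
111 [array([-38.2,   7.8]), array([41.1,  7.6])]
tab row [ 29.  30.  31.  31.  33.  31.  31.  30.  28.  32.  33.  36.  36.  36.
  35.  36.  36.  37.  36.  35.  37.  38.  37.  38.  37.  39.  37.  37.
  40.  38.  39.  39.  39.  39.  37.  35.  31.  33.  61. 115. 158. 167.
 167. 174. 182. 184. 184. 175. 156. 148. 170. 185. 190. 191. 192.]
col [ 25.  25.  26.  30.  50.  99. 143. 161. 165. 165. 159. 133.  81.  38.
  33.  31.  32.  35.  52.  87. 116. 107.  67.  39.  32.  40.  70. 106.
 116.  88.  53.  34.  32.  43.  82. 119. 117.  81.  44.  32.  31.  30.
  34.  62. 113. 154. 169. 172. 172. 166. 141.  91.  46.  28.]
0.052 [array([198.1, 140. ]), array([227.7, 107.1])]
0.062 [array([195.2, 140.1]), array([225.8, 106.1])]
w3 row [ 29.  29.  30.  31.  29.  28.  31.  32.  30.  32.  31.  30.  32.  31.
  30.  29.  31.  31.  31.  30.  31.  31.  31.  32.  31.  32.  33.  33.
  32.  34.  33.  33.  32.  33.  33.  33.  32.  32.  32.  34.  34.  35.
  33.  33.  34.  35.  33.  31.  28.  32.  64. 129. 182. 201. 194. 178.
 168. 180. 192. 198.]
w3 col [ 26.  27.  28.  27.  28.  27.  32.  58. 107. 152. 170. 174. 175. 176.
 176. 176. 174. 169. 146.  94.  46.  31.  33.  32.  33.  34.  33.  33.
  39.  63. 104. 136. 139. 111.  66.  37.  32.  32.  32.  38.  61. 104.
 136. 139. 111.  66.  36.  31.  32.  30.  38.  65. 108. 137. 132.  97.
  58.  35.  32.  31.  31.  31.  31.  36.  67. 123. 168. 185. 188. 188.
 184. 164. 122.  69.  35.  28.  27.  28.  26.  26.]
0.052 [array([160.8, 180.1]), array([203.2, 133.2])]
0.062 [array([154.5, 182.5]), array([198.9, 133.2])]
```

```bash
python3 -c "
from bench import job; print(job.close_job())"
```

```text
the job is handed in; nothing more can be done
None
```

The filter box is open: the tab is fully in, the cover lies on the empty ledge, and the job was handed in at about 10.8 s of the 40 s allowed.

- **Finding the box:** it sits at (0.513, 0.009), turned 7.4°. The wrist and scene cameras agreed within about 1.5 mm. The side camera put it about 9 mm off in y, so I set that view aside.
- **Tab:** I pressed it with the closed fingertips. It moved at about 3.7 N, then stopped hard at 17 N with the fingertips about 52 mm above the worktop, which is the fully-in height. The later wrist pictures fit that height too.
- **Cover:** I pushed it along the box by the rib's -y face, with 1–2 N throughout. The last wrist picture puts its trailing edge at about y = +8 mm, so its origin is about +43 mm. It is clear of the seat and the catch, about 5 mm short of the end stop, and lying straight. The filter bay is fully uncovered.
- **Things around the box:** they look unmoved in the last pictures, though I did not re-measure their positions. The force readings showed no contact other than with the tab and the rib.
- **End state:** the arm was raised and touching nothing when I handed in.

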